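# Gauge the wells and pack the transit block

### The arm

A 7-joint arm with a two-finger parallel gripper is mounted at the origin on the work surface. World frame = base frame: x ahead of the robot, y to its left, z up, the work surface at z = 0. Lengths are in m, angles in degrees, forces in N, time in s.
With the tool pointing down it reaches from about 0.425 to 0.875 m from the base axis. Payload 4.7 kg.
Tool frame: the origin (TCP) lies on the centre line of the jaws, within the pads' length; the fingertips stand 8 mm ahead of it and the grasp point (between the pads) lies 11 mm behind it; z points along the fingers, y is the direction in which the jaws open and shut (so a half turn about z gives the same grasp; the last joint's range is limited). The gripper opens to 87 mm and grips with 3 to 60 N. Pads are 19 mm wide; open, the fingers measure 117 mm over their backs; the gripper's body (75 mm by 190 mm) begins 51 mm behind the grasp point.
Start: joints at [66.641, 18.392, -4.016, 83.108, 1.295, 78.541, -3.26], TCP at [0.266, -0.593, 0.209] pointing down, gripper open.
Joint ranges: [-163.93, 163.93], [-17.29, 119.83], [-79.2, 71.16], [3.27, 140.29], [-89.18, 269.18], [5.43, 117.66], [-154.24, 154.24]. Speed limits (degrees/s): [147.25, 147.25, 180, 180, 180, 180, 180].

### API

Orientations are given as [roll, pitch, yaw] about the fixed x, y, z axes, in that order (R = Rz(yaw) Ry(pitch) Rx(roll)).
In Python, from cell import env gives the robot as it stands. The module is installed in compiled form; this text tells all that it offers.
- The arm moves only by the tool move_arm, never from a script. Its argument "steps" is a list of rows, each a list of 2 entries, a list of its own where there are three numbers: the shift along the tool's x, y, z in m, then the turn about the tool's z in rad. A call has 1 to 20 rows; each row is the pose to reach, as a shift and turn from the pose commanded when the call began, along the tool's axes at that moment; what a row does not reach only later rows make up. A row lasts 1/8 s, in which the tool goes at most 62.5 mm and 10.7 degrees, less where a joint would pass 70% of its speed; a pose out of reach is approached as far as the arm can. A call with a gripper value outside its range is refused whole. "hand" is the closure, from -1 (fully open) to 1 (shut), set as the call begins (left out, the last holds). The fingers move at their own pace and stop on an object; "squeeze" is the grip in N (left out, the last holds). Time passes only in rows, so rows that repeat a pose let the fingers close. It gives the time, the measured TCP pose, the force and the opening at its end, in the units of the state.
- env.get_obs(): the state, without advancing time (a new reading comes with each control period).
- env.read_camera(name): name is "side" or "top" or "wrist"; returns (picture, depth): 400x640x3 uint8, red, green, blue; 400x640 float32, m along the optical axis (not along the pixel's ray), 0 where there is no reading.
- env.calibration(name): a dict with "intrinsics" (3x3 intrinsics, pixels), "D" ([k1, k2, p1, p2, k3] as OpenCV has them; the pictures are not rectified), "position" and "orientation" of the camera in the world; the wrist camera has in their place "mount" (4x4, takes a point from camera to tool coordinates, whose origin is the TCP and whose axes are the flange's). Camera axes: x right, y up, looking along -z (the intrinsics and any distortion apply to the point x, -y, -z); pixel columns grow to the right and rows downward; lengths in m; the calibration is good to about 2 mm. A picture is of the moment at which its call begins: read the wrist's pose just before it. calibration takes no time and is no camera call.
- env.sign_off(): hands the job in, once; it reports no verdict.
Trained networks look in the newest picture that a camera, given by its name, has taken for a name from the list of things; names that differ only in an ending like _2 or _b are one class to them, and where a whole thing is asked for, a point or a joint stands for the part that bears it (a point fixed in the world has none). Each returns a list of dicts, best first, with "conf" (0 to 1); they miss things now and then, are a little off and sometimes report something else, mostly with a low value. They report only what shows in the picture. A call takes as long as a camera call.
- env.cut_out(camera, query): "region" (400x640 bool, what is visible of it) and "uv" ([column, row] in pixels, amid what is visible of it).
The state is a dict: "time_s": time; "qpos": joint angles; "joint_velocities": joint speeds; "effort": joint torques, N m; "tool_pos": TCP position; "tool_rot": TCP orientation; "force": force on the tool from outside, world axes, zero at the start; "wrist_torque": the same for the moment, N m; "grip_width": finger opening in m.
Only numpy, scipy, OpenCV 4.12 (cv2) and the standard library are available. Lean on these libraries where they do the work, as an engineer would, in place of code of your own. Each camera call takes 0.05 s, during which the arm holds its last target. There are 200 camera calls.

### The job

Pack the black transit block: put every damaged canister in the red discard bin, and gauge both wells by touching the bottom with the depth rod, first the blue-marked well and then the orange-marked one, before anything goes into them. Then stand in each well the sound canister that brings the lower edge of its white cap level with the block's top. Leave the spare sound canister standing on the bench, put the rod back upright in its stand, and do not shift or tip the other jars, bottles, cup or spatula.

Things in the scene. Friction and masses are not known exactly. Their poses are not given: they have to be found in the camera images.
- block: Fixed black transit block, 200 x 100 mm, 90 mm high; origin at the centre of its underside, x along its 200 mm length, z up. It has two blind round wells, 42 mm in diameter, 110 mm apart. A packing disc (of pack_a, pack_b, pack_c, black, of different thickness) left at the bottom of each well makes it 45, 60 or 75 mm deep, never both the same; which depth is where changes from start to start.
- well_blue (a point): Centre of the mouth of the well with a blue dot on either side, in the block's top face (90 mm above the bench); axes as the block's, z up. It lies at x = -55 mm in the block's frame.
- well_orange (a point): Centre of the mouth of the well with an orange dot on either side, in the block's top face; axes as the block's, z up. It lies at x = +55 mm in the block's frame.
- bin: Red open discard bin, not fixed (900 g), 200 x 160 mm outside, 60 mm high, walls and floor 5 mm; origin at the centre of its underside, x along its 200 mm length.
- stand_hole (a point): Centre of the mouth of the hole in the depth rod's stand, a fixed aluminium block 80 x 80 x 60 mm; the hole is 21 mm in diameter and 50 mm deep, its mouth in the top face.
- rod_tip (a point): Lower end, on the axis, of the loose depth rod, which starts upright in its stand with this end on the bottom of the hole: a steel shank 16 mm in diameter and 120 mm long, then a yellow round handle 26 mm in diameter and 80 mm long (200 mm in all, 150 g); z points along the rod to its handle. Rings round the shank: red 45 mm, green 60 mm and blue 75 mm from this end.
- rod_grip (a point): Middle of the depth rod's yellow handle, on the axis, 160 mm above the rod's lower end.
- can_short_c (a point): Centre, half-way up, of the shortest sound canister, which is loose and stands upright on the bench: straight amber plastic body 36 mm in diameter and 45 mm high with a white cylindrical cap 34 mm in diameter and 40 mm high on top, 85 mm in all, about 160 g; z points to the cap. Its cap starts level with the block's top in a well 45 mm deep.
- can_mid_c (a point): Centre, half-way up, of the middle sound canister, which is loose and stands upright on the bench: straight amber plastic body 36 mm in diameter and 60 mm high with a white cylindrical cap 34 mm in diameter and 40 mm high on top, 100 mm in all, about 160 g; z points to the cap. Its cap starts level with the block's top in a well 60 mm deep.
- can_long_c (a point): Centre, half-way up, of the longest sound canister, which is loose and stands upright on the bench: straight amber plastic body 36 mm in diameter and 75 mm high with a white cylindrical cap 34 mm in diameter and 40 mm high on top, 115 mm in all, about 160 g; z points to the cap. Its cap starts level with the block's top in a well 75 mm deep.
- bad_pinched_c (a point): Point on the axis 50 mm above the foot of a damaged canister, 100 mm high, standing on the bench: amber plastic body 36 mm in diameter and 60 mm high, squeezed in to a 20 mm waist half-way up the body, with an upright white cylindrical cap 34 mm in diameter and 40 mm high. May be absent.
- bad_bulged_c (a point): Point on the axis 50 mm above the foot of a damaged canister, 100 mm high, standing on the bench: amber plastic body 36 mm in diameter and 60 mm high, swollen to a belly 50 mm across, with an upright white cylindrical cap 34 mm in diameter and 40 mm high. May be absent.
- bad_crooked_c (a point): Point on the body's axis 50 mm above the foot of a damaged canister, 97 mm high, standing on the bench: straight amber plastic body 36 mm in diameter and 60 mm high, with a white cylindrical cap 34 mm in diameter and 40 mm high that leans 25 degrees towards this point's +x; the middle of the cap is 7 mm to +x of the body's axis and 75 mm above the foot. May be absent.
- amber_bottle: Bystander: brown glass bottle, 60 mm in diameter, 120 mm high, upright; origin at the centre of its underside.
- white_jar: Bystander: white jar, 64 mm in diameter, 70 mm high; origin at the centre of its underside.
- alu_bottle: Bystander: aluminium bottle with black cap, 56 mm in diameter, 130 mm high, no white cap; origin at the centre of its underside.
- brown_jar: Bystander: brown jar, 56 mm in diameter, 65 mm high; origin at the centre of its underside.
- cup: Bystander: white ceramic cup, 72 mm in diameter, 80 mm high; origin at the centre of its underside.
- spatula: Bystander: a 120 mm spatula lying flat on the bench; origin under its middle, lying along x.

How it is judged:
By the outcome, as a careful person would: the job done as asked, in the order asked, and still so for the second after the job is handed in, with the robot touching nothing.
Of bad_pinched, bad_bulged, bad_crooked only 1 to 3 are there at a start; the rules pass over those that are not, and their reading is None.
At some moment in a run one of bin may be knocked a few centimetres aside while the robot is not near it.
It also fails if it takes over 210 s, if anything falls off the work surface, if the arm or the gripper's body presses on something with over 40 N, if the wrist force passes 120 N, or if a joint passes its speed limit or range.

## Working session

There is one attempt and no reset: what is moved stays moved. The work goes in short steps, Python scripts to look and compute and a tool call to move; the robot and the scene stay as the last step left them, time stands still between calls to the robot, and variables do not carry over. Pictures are saved under pics/ and viewed, about 12 in all and at most 16, crops included, and the job is handed in when it is done.

Besides the shell and the picture viewer there is one more tool, called after ">>>" as a command line: name --argument value ..., lists and objects as JSON in quotes. move_arm: Moves the arm, as the interface text tells. Its arguments: {"type":"object","properties":{"steps":{"type":"array"},"hand":{"type":"number"},"squeeze":{"type":"number"}},"required":["steps"]}

```bash
mkdir -p pics; ls; cat > h.py <<'E'
import numpy as np, cv2
from scipy.spatial.transform import Rotation as R
from cell import env
def T(p,o):
    M=np.eye(4); M[:3,:3]=R.from_euler('xyz',o,degrees=True).as_matrix(); M[:3,3]=p; return M
def campose(n):
    c=env.calibration(n)
    if 'mount' in c:
        o=env.get_obs(); return T(o['tool_pos'],o['tool_rot'])@np.array(c['mount'])
    return T(c['position'],c['orientation']) if np.size(c['orientation'])==3 else None
def world(n,uv,d,M):
    c=env.calibration(n); uv=np.array(uv,float).reshape(-1,1,2)
    xy=cv2.undistortPoints(uv,np.array(c['intrinsics']),np.array(c['D']))[:,0]
    d=np.asarray(d,float).ravel()
    p=np.c_[xy[:,0]*d,-xy[:,1]*d,-d]
    return p@M[:3,:3].T+M[:3,3]
def onplane(n,uv,z,M):
    a=world(n,uv,np.ones(np.size(uv)//2),M); o=M[:3,3]
    t=(z-o[2])/(a[:,2]-o[2]); return o+(a-o)*t[:,None]
def proj(n,P,M):
    c=env.calibration(n); q=(np.atleast_2d(P)-M[:3,3])@M[:3,:3]
    q=np.c_[q[:,0],-q[:,1],-q[:,2]]
    return cv2.projectPoints(q,np.zeros(3),np.zeros(3),np.array(c['intrinsics']),np.array(c['D']))[0][:,0]
def save(name,im): cv2.imwrite('pics/'+name+'.png',im[...,::-1])
E
python3 - <<'E'
from h import *
print(env.get_obs())
for n in ['side','top','wrist']: print(n,env.calibration(n))
for n in ['side','top']:
    M=campose(n); im,d=env.read_camera(n); save(n+'0',im); np.savez(n+'0',im=im,d=d)
names="block well_blue well_orange bin stand_hole rod_tip can_short_c can_mid_c can_long_c bad_pinched_c bad_bulged_c bad_crooked_c amber_bottle white_jar alu_bottle brown_jar cup spatula".split()
M=campose('top')
for n in names:
    for r in env.cut_out('top',n)[:3]:
        m=r['region']&(d>0); w=world('top',np.argwhere(m)[:,::-1],d[m],M)
        print(n,round(r['conf'],2),np.round(r['uv']),m.sum(),'med',np.round(np.median(w,0),3),'zmax',np.round(np.percentile(w[:,2],97),3))
E
```

```text
pics
{'time_s': 0.0, 'qpos': array([66.64099781, 18.44002709, -4.0170908 , 83.175897  ,  1.29392051,
       78.54023434, -3.26010666]), 'joint_velocities': array([-0.04885859,  0.02685414, -0.02794765,  0.04516864, -0.1723907 ,
        0.09540494,  0.01161166]), 'effort': array([-4.88238254e-05, -4.91290891e+01, -4.04072385e-01, -3.12536001e+01,
       -6.38788892e-02,  4.36902547e-02,  1.64138864e-04]), 'tool_pos': array([ 0.26584091, -0.59250807,  0.20774206]), 'tool_rot': array([-1.79889033e+02,  4.22143719e-03,  2.41699356e+01]), 'force': array([-0.75570895,  0.05785171, -0.1785527 ]), 'wrist_torque': array([0.0145299 , 0.02962175, 0.0033687 ]), 'grip_width': 0.08688485607032956}
side {'intrinsics': array([[492.00739477,   0.        , 314.77851027],
       [  0.        , 492.00739477, 192.93063623],
       [  0.        ,   0.        ,   1.        ]]), 'D': array([0.02975755, 0.        , 0.        , 0.        , 0.        ]), 'position': array([0.35540152, 0.72082938, 0.91526343]), 'orientation': array([  43.30907823,    0.29711202, -166.80386018])}
top {'intrinsics': array([[413.5
[... 1925 characters left out ...]
med [0.508 0.304 0.088] zmax 0.093
amber_bottle 0.94 [250. 128.] 448 med [0.725 0.174 0.081] zmax 0.121
amber_bottle 0.35 [200. 206.] 2848 med [0.508 0.303 0.088] zmax 0.093
white_jar 0.6 [370. 134.] 435 med [ 0.726 -0.172  0.068] zmax 0.073
white_jar 0.28 [353. 237.] 186 med [ 0.44  -0.114  0.113] zmax 0.117
alu_bottle 0.75 [219. 128.] 426 med [0.734 0.269 0.085] zmax 0.131
brown_jar 0.47 [424. 213.] 4168 med [ 0.508 -0.328  0.005] zmax 0.06
cup 0.8 [242. 267.] 529 med [0.348 0.196 0.024] zmax 0.081
spatula 0.95 [412. 142.] 671 med [ 0.728 -0.305  0.003] zmax 0.019
spatula 0.67 [274. 195.] 160 med [0.543 0.105 0.083] zmax 0.087
spatula 0.25 [302. 157.] 717 med [0.665 0.021 0.059] zmax 0.063
```

```bash
python3 - <<'E'
from h import *
im=np.load('top0.npz')['im']; cv2.imwrite('pics/topc.png',cv2.resize(im[90:320,140:500],None,fx=2.2,fy=2.2,interpolation=cv2.INTER_CUBIC)[...,::-1])
E
```

```text
(no output)
```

View pics/topc.png

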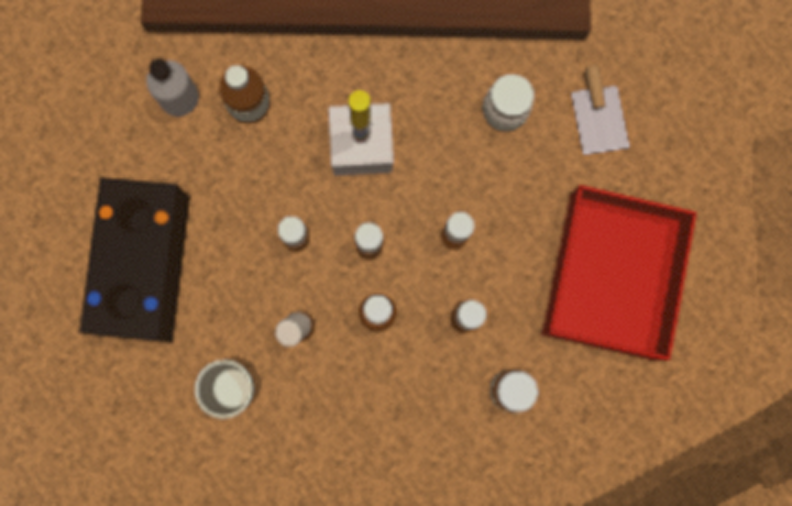

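View pics/side0.png

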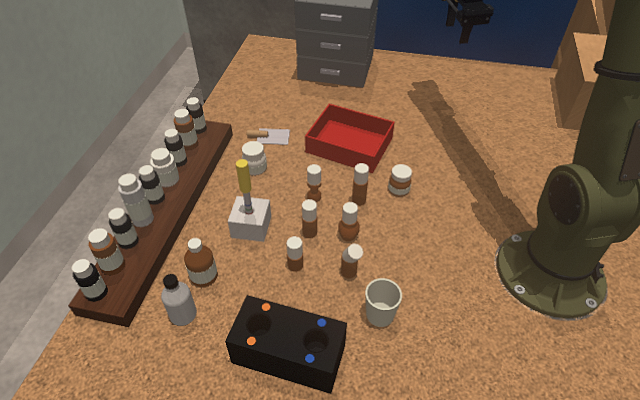

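Top view: all three damaged canisters are present (pinched, bulged, crooked), and the middle sound can is at crop (369,238), with the brown jar at (518,392). Next step is refining the positions.

```bash
python3 - <<'E'
from h import *
z=np.load('top0.npz'); im,d=z['im'],z['d']; M=campose('top')
v,u=np.mgrid[:400,:640]; P=world('top',np.c_[u.ravel(),v.ravel()],d.ravel(),M).reshape(400,640,3)
for n,p,h in [('short',(.543,.104),.085),('mid',(.54,0),.1),('pinch',(.55,-.103),.1),('bulge',(.446,-.003),.1),('long',(.44,-.115),.115),('crook',(.423,.099),.09),('rod',(.673,.022),.21),('bjar',(.36,-.17),.065),('cup',(.348,.196),.08)]:
    m=(np.hypot(P[...,0]-p[0],P[...,1]-p[1])<.045)&(abs(P[...,2]-h)<(.008 if n!='crook' else .02))&(d>0)
    uv=np.c_[u[m],v[m]]; 
    if m.sum()<5: print(n,'none'); continue
    c=cv2.minEnclosingCircle(uv.astype(np.float32)); e=onplane('top',c[0],h,M)[0]; f=onplane('top',uv.mean(0),h,M)[0]
    print(n,m.sum(),np.round(e,4),np.round(f,4),'z',np.round(np.median(P[m][:,2]),4))
hsv=cv2.cvtColor(im,cv2.COLOR_RGB2HSV)
def dots(n,im,P,d,M):
  hsv=cv2.cvtColor(im,cv2.COLOR_RGB2HSV)
  for name,lo,hi in [('blue',105,130),('orange',8,20)]:
    m=((hsv[...,0]>=lo)&(hsv[...,0]<=hi)&(hsv[...,1]>140)&(hsv[...,2]>60)&(abs(P[...,2]-.09)<.02)&(P[...,1]>.2)&(P[...,1]<.42)).astype(np.uint8)
    k,l,s,c=cv2.connectedComponentsWithStats(m)
    q=[onplane(n,c[i],.09,M)[0][:2] for i in range(1,k) if s[i,4]>6]
    print(n,name,np.round(q,4).tolist(),'mean',np.round(np.mean(q,0),4))
dots('top',im,P,d,M)
# stand top, block top
for nm,p,h,r in [('stand',(.666,.018),.06,.07),('blocktop',(.507,.304),.09,.15)]:
    m=(np.hypot(P[...,0]-p[0],P[...,1]-p[1])<r)&(abs(P[...,2]-h)<.006)
    w=onplane('top',np.c_[u[m],v[m]],h,M)[:,:2].astype(np.float32); print(nm,cv2.minAreaRect(w*1000),w.mean(0))
m=(hsv[...,0]<8)|(hsv[...,0]>172); m&=(hsv[...,1]>180)&(abs(P[...,2]-.06)<.01)&(P[...,1]<-.2)
w=onplane('top',np.c_[u[m],v[m]],.06,M)[:,:2].astype(np.float32); print('bin',cv2.minAreaRect(w*1000))
z=np.load('side0.npz'); im,d=z['im'],z['d']; M=campose('side')
P=world('side',np.c_[u.ravel(),v.ravel()],d.ravel(),M).reshape(400,640,3); dots('side',im,P,d,M)
for nm,p,h,r in [('stand',(.666,.018),.06,.07),('blocktop',(.507,.304),.09,.15)]:
    m=(np.hypot(P[...,0]-p[0],P[...,1]-p[1])<r)&(abs(P[...,2]-h)<.006)
    w=onplane('side',np.c_[u[m],v[m]],h,M)[:,:2].astype(np.float32); print(nm,cv2.minAreaRect(w*1000),w.mean(0))
for n,p,h in [('short',(.543,.104),.085),('mid',(.54,0),.1),('pinch',(.55,-.103),.1),('bulge',(.446,-.003),.1),('long',(.44,-.115),.115),('rod',(.673,.022),.21)]:
    m=(np.hypot(P[...,0]-p[0],P[...,1]-p[1])<.045)&(abs(P[...,2]-h)<.004)&(d>0)
    f=onplane('side',np.c_[u[m],v[m]].mean(0),h,M)[0]; print('side',n,m.sum(),np.round(f,4))
E
```

```text
short 116 [0.5474 0.1068 0.085 ] [0.5474 0.1065 0.085 ] z 0.0843
mid 116 [0.5379 0.0086 0.1   ] [0.5382 0.0087 0.1   ] z 0.099
pinch 119 [ 0.5542 -0.105   0.1   ] [ 0.5542 -0.1054  0.1   ] z 0.0986
bulge 120 [ 0.4477 -0.0038  0.1   ] [ 0.4477 -0.0038  0.1   ] z 0.0989
long 122 [ 0.4425 -0.1181  0.115 ] [ 0.4428 -0.1183  0.115 ] z 0.1144
crook 164 [0.4211 0.1018 0.09  ] [0.4212 0.1019 0.09  ] z 0.09
rod 80 [0.6786 0.0224 0.21  ] [0.6791 0.0218 0.21  ] z 0.2086
bjar 225 [ 0.3494 -0.1814  0.065 ] [ 0.3502 -0.1813  0.065 ] z 0.064
cup 129 [0.3486 0.1866 0.08  ] [0.3474 0.1887 0.08  ] z 0.0784
top blue [[0.456, 0.3523], [0.4512, 0.2799]] mean [0.4536 0.3161]
top orange [[0.7292, 0.2021], [0.5658, 0.3435], [0.5607, 0.2723]] mean [0.6186 0.2726]
stand ((679.5226440429688, 21.907459259033203), (81.37621307373047, 79.8768310546875), 4.169399738311768) [0.67520875 0.02158631]
blocktop ((508.6768493652344, 311.3035583496094), (101.13526916503906, 199.04664611816406), 85.55610656738281) [0.50791746 0.31171694]
bin ((504.3334655761719, -319.57293701171875), (162.23419189453125, 201.32015991210938), 77.89424896240234)
side blue [[0.4509, 0.2808], [0.456, 0.3524]] mean [0.4535 0.3166]
side orange [[0.9157, 0.226], [0.7303, 0.2123], [0.5602, 0.2725], [0.5657, 0.3438]] mean [0.693  0.2637]
stand ((680.3511352539062, 25.89177894592285), (81.82275390625, 86.88906860351562), 4.024485111236572) [0.67913586 0.02830942]
blocktop ((508.3137512207031, 314.5234069824219), (102.20603942871094, 199.91261291503906), 85.77922058105469) [0.50627285 0.3165359 ]
side short 166 [0.5492 0.1094 0.085 ]
side mid 141 [0.5402 0.0118 0.1   ]
side pinch 121 [ 0.5559 -0.1023  0.1   ]
side bulge 143 [ 0.4494 -0.001   0.1   ]
side long 123 [ 0.4447 -0.115   0.115 ]
side rod 92 [0.6799 0.0254 0.21  ]
```

>>> move_arm --steps '[[[0.0, 0, -0.06], 0], [[0.629, -0.393, -0.092], -1.149], [[0.629, -0.393, -0.092], -1.149], [[0.629, -0.393, -0.092], -1.149], [[0.629, -0.393, -0.092], -1.149], [[0.629, -0.393, -0.092], -1.149], [[0.629, -0.393, -0.092], -1.149], [[0.629, -0.393, -0.092], -1.149], [[0.629, -0.393, -0.092], -1.149], [[0.629, -0.393, -0.092], -1.149], [[0.629, -0.393, -0.092], -1.149], [[0.629, -0.393, -0.092], -1.149], [[0.629, -0.393, -0.092], -1.149], [[0.629, -0.393, -0.092], -1.149], [[0.629, -0.393, -0.092], -1.149], [[0.629, -0.393, -0.092], -1.149]]' --hand -1 --squeeze 40

```text
time_s: 3.0
tool_pos: [0.6788, 0.0206, 0.3011]
tool_rot: [180.0, 0.1, 89.8]
force: [1.1, -0.1, -0.2]
grip_width: 0.0869
```

```bash
python3 - <<'E'
from h import *
o=env.get_obs(); print(o['time_s'],o['tool_pos'],o['tool_rot'],o['qpos'],o['force'])
M=campose('wrist'); im,d=env.read_camera('wrist'); save('w1',im); np.savez('w1',im=im,d=d,M=M)
v,u=np.mgrid[:400,:640]; P=world('wrist',np.c_[u.ravel(),v.ravel()],d.ravel(),M).reshape(400,640,3)
for p,h,r in [((.679,.023),.21,.03),((.679,.023),.06,.07),((.539,.01),.1,.03),((.548,.108),.085,.03),((.555,-.104),.1,.03),((.448,-.003),.1,.03)]:
    m=(np.hypot(P[...,0]-p[0],P[...,1]-p[1])<r)&(abs(P[...,2]-h)<.005)&(d>0)
    if m.sum()<5: print('none',p);continue
    uv=np.c_[u[m],v[m]]; w=onplane('wrist',uv,h,M)[:,:2].astype(np.float32)
    print(p,m.sum(),np.median(P[m],0).round(4),cv2.minEnclosingCircle(w*1000),cv2.minAreaRect(w*1000))
E
```

```text
3.0 [0.67881858 0.02060913 0.30106662] [1.79989644e+02 8.95227490e-02 8.98261360e+01] [ 19.76309978  24.26103432 -35.0068987   68.59266729  13.72631047
  91.1225185  -12.69851102] [ 1.06105569 -0.12923119 -0.19704493]
(0.679, 0.023) 528 [0.6811 0.023  0.2096] ((681.1207275390625, 23.014026641845703), 12.816121101379395) ((681.0657348632812, 22.819019317626953), (25.07079315185547, 25.12537384033203), 44.448036193847656)
(0.679, 0.023) 2236 [0.6809 0.032  0.0598] ((682.0372314453125, 22.098840713500977), 55.4610595703125) ((681.544677734375, 22.024749755859375), (79.92642211914062, 80.32747650146484), 4.170105934143066)
(0.539, 0.01) 474 [0.5412 0.0094 0.0994] ((541.5859375, 9.425016403198242), 17.21641731262207) ((541.5299682617188, 9.296252250671387), (33.82551193237305, 32.755821228027344), 85.25562286376953)
(0.548, 0.108) 533 [0.5504 0.1078 0.0845] ((550.7772827148438, 107.59869384765625), 17.29409408569336) ((550.7015991210938, 107.100341796875), (31.848073959350586, 34.437644958496094), 89.61515045166016)
none (0.555, -0.104)
(0.448, -0.003) 456 [ 0.4513 -0.003   0.0993] ((451.8967590332031, -3.350806474685669), 17.3169002532959) ((451.7283935546875, -2.9358081817626953), (31.19634246826172, 33.99160385131836), 89.6943130493164)
```

View pics/w1.png

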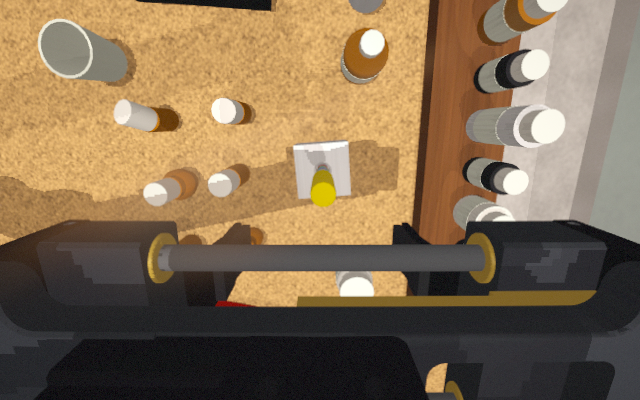

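>>> move_arm --steps '[[[0, 0.001, 0.04], 0], [[0, 0.001, 0.08], 0], [[0, 0.001, 0.12], 0], [[0, 0.001, 0.14], 0], [[0, 0.001, 0.14], 0], [[0, 0.001, 0.14], 0], [[0, 0.001, 0.14], 0]]'

```text
time_s: 3.92
tool_pos: [0.6812, 0.0232, 0.1629]
tool_rot: [179.8, -0.0, 90.0]
force: [-0.3, 0.4, 0.7]
grip_width: 0.0872
```

>>> move_arm --steps '[[[0, 0, 0], 0], [[0, 0, 0], 0], [[0, 0, 0], 0], [[0, 0, 0], 0], [[0, 0, 0], 0], [[0, 0, 0], 0], [[0, 0, 0], 0], [[0, 0, 0], 0]]' --hand 1 --squeeze 30

```text
time_s: 4.92
tool_pos: [0.6801, 0.023, 0.1608]
tool_rot: [-180.0, 0.0, 90.0]
force: [-0.5, 0.4, -0.5]
grip_width: 0.025
```

>>> move_arm --steps '[[[0, 0, -0.02], 0], [[0, 0, -0.05], 0], [[0, 0, -0.09], 0], [[0, 0, -0.13], 0], [[0, 0, -0.155], 0], [[0.03, -0.023, -0.155], 0], [[0.07, -0.054, -0.155], 0], [[0.11, -0.085, -0.155], 0], [[0.15, -0.115, -0.155], 0], [[0.19, -0.146, -0.155], 0], [[0.23, -0.177, -0.155], 0], [[0.265, -0.203, -0.155], 0], [[0.285, -0.218, -0.155], 0], [[0.294, -0.225, -0.155], 0], [[0.294, -0.225, -0.155], 0], [[0.294, -0.225, -0.155], 0], [[0.294, -0.225, -0.13], 0], [[0.294, -0.225, -0.105], 0], [[0.294, -0.225, -0.095], 0], [[0.294, -0.225, -0.095], 0]]'

```text
time_s: 7.42
tool_pos: [0.4554, 0.3161, 0.2555]
tool_rot: [-179.9, 0.0, 89.9]
force: [-0.4, 0.4, -1.5]
grip_width: 0.0253
```

```bash
python3 - <<'E'
from h import *
o=env.get_obs(); print(o['time_s'],o['tool_pos'],o['tool_rot'],o['force'],o['qpos'])
M=campose('wrist'); im,d=env.read_camera('wrist'); save('w2',im); np.savez('w2',im=im,d=d,M=M)
im2,d2=env.read_camera('side'); cv2.imwrite('pics/s2.png',cv2.resize(im2[200:400,180:420],None,fx=2.5,fy=2.5)[...,::-1])
# dots in wrist
v,u=np.mgrid[:400,:640]; P=world('wrist',np.c_[u.ravel(),v.ravel()],d.ravel(),M).reshape(400,640,3)
hsv=cv2.cvtColor(im,cv2.COLOR_RGB2HSV)
for name,lo,hi in [('blue',105,130),('orange',8,20)]:
    m=((hsv[...,0]>=lo)&(hsv[...,0]<=hi)&(hsv[...,1]>140)&(hsv[...,2]>60)&(abs(P[...,2]-.09)<.02)).astype(np.uint8)
    k,l,s,c=cv2.connectedComponentsWithStats(m)
    for i in range(1,k):
        if s[i,4]>10: print(name,s[i,4],c[i].round(),onplane('wrist',c[i],.09,M)[0].round(4))
E
```

```text
7.425 [0.45544541 0.3161456  0.25545893] [-1.79944655e+02  3.42947213e-02  8.99240283e+01] [-0.41496943  0.37832236 -1.54080293] [  4.30874643   9.56956214 -46.62679769  91.48375277   6.99702411
  82.03551489 -42.97514159]
blue 147 [322. 152.] [0.4564 0.3517 0.09  ]
orange 167 [413. 159.] [0.5661 0.3433 0.09  ]
orange 74 [404. 215.] [0.5607 0.2727 0.09  ]
orange 646 [516. 280.] [0.7206 0.1801 0.09  ]
```

View pics/s2.png

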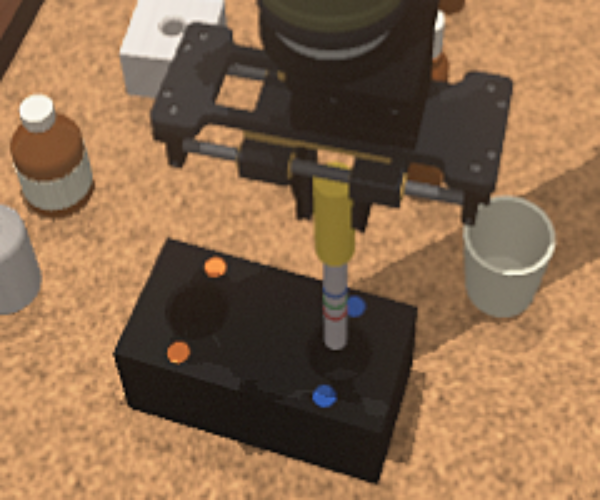

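The rod hangs upright over the blue well, in the middle between the blue dots. I'll lower it in stages.

>>> move_arm --steps '[[[0, 0, 0.02], 0], [[0, 0, 0.04], 0], [[0, 0, 0.052], 0], [[0, 0, 0.056], 0], [[0, 0, 0.059], 0], [[0, 0, 0.062], 0], [[0, 0, 0.063], 0], [[0, 0, 0.063], 0]]'

```text
time_s: 8.52
tool_pos: [0.456, 0.3184, 0.1957]
tool_rot: [179.8, -0.1, 90.0]
force: [-1.0, -0.6, 8.8]
grip_width: 0.0254
```

>>> move_arm --steps '[[[0, 0, -0.01], 0], [[0, 0, -0.03], 0], [[0, 0, -0.055], 0], [[0, 0, -0.07], 0], [[0, 0, -0.07], 0], [[-0.002, 0.025, -0.07], 0], [[-0.004, 0.055, -0.07], 0], [[-0.006, 0.085, -0.07], 0], [[-0.008, 0.109, -0.07], 0], [[-0.008, 0.109, -0.07], 0], [[-0.008, 0.109, -0.07], 0], [[-0.008, 0.109, -0.04], 0], [[-0.008, 0.109, -0.015], 0], [[-0.008, 0.109, -0.008], 0], [[-0.008, 0.109, -0.004], 0], [[-0.008, 0.109, -0.001], 0], [[-0.008, 0.109, 0.001], 0], [[-0.008, 0.109, 0.001], 0]]'

```text
time_s: 10.78
tool_pos: [0.5642, 0.3091, 0.1921]
tool_rot: [180.0, -0.0, 90.0]
force: [-0.8, -0.4, -0.8]
grip_width: 0.0251
```

>>> move_arm --steps '[[[0, 0, 0.004], 0], [[0, 0, 0.007], 0], [[0, 0, 0.01], 0], [[0, 0, 0.013], 0], [[0, 0, 0.014], 0], [[0, 0, 0.014], 0]]'

```text
time_s: 11.52
tool_pos: [0.5646, 0.3102, 0.1807]
tool_rot: [179.8, -0.1, 90.0]
force: [-1.6, -0.2, 10.1]
grip_width: 0.0253
```

>>> move_arm --steps '[[[0, 0, -0.01], 0], [[0, 0, -0.04], 0], [[0, 0, -0.08], 0], [[0, 0, -0.12], 0], [[0, 0, -0.138], 0], [[-0.03, 0.012, -0.138], 0], [[-0.07, 0.028, -0.138], 0], [[-0.115, 0.047, -0.138], 0], [[-0.16, 0.065, -0.138], 0], [[-0.205, 0.083, -0.138], 0], [[-0.245, 0.099, -0.138], 0], [[-0.275, 0.112, -0.138], 0], [[-0.286, 0.116, -0.138], 0], [[-0.286, 0.116, -0.138], 0], [[-0.286, 0.116, -0.1], 0], [[-0.286, 0.116, -0.065], 0], [[-0.286, 0.116, -0.05], 0], [[-0.286, 0.116, -0.05], 0], [[-0.286, 0.116, -0.05], 0]]'

```text
time_s: 13.9
tool_pos: [0.6808, 0.0239, 0.2297]
tool_rot: [179.8, -0.0, 90.0]
force: [-0.1, 1.1, -0.8]
grip_width: 0.0251
```

```bash
python3 - <<'E'
from h import *
o=env.get_obs(); print(o['time_s'],o['tool_pos'],o['tool_rot'],o['force'])
im2,d2=env.read_camera('side'); a=cv2.resize(im2[130:260,190:310],None,fx=4,fy=4)
im,d=env.read_camera('top'); b=cv2.resize(im[100:200,250:370],None,fx=4,fy=4)
M=campose('side')
for z in (.06,.08,.1,.12): print(z,proj('side',[*o['tool_pos'][:2],z],M))
H=520; b=cv2.copyMakeBorder(b,0,H-b.shape[0],0,0,0); save('ins',np.hstack([a,b])[:, :800])
E
```

```text
13.9 [0.68080688 0.02388652 0.22972518] [ 1.79848929e+02 -2.13167162e-02  9.00391389e+01] [-0.13863229  1.10688614 -0.78969103]
0.06 [[248.55020357 209.95652978]]
0.08 [[247.64825403 204.17242818]]
0.1 [[246.72207312 198.23679636]]
0.12 [[245.77064606 192.14343655]]
```

View pics/ins.png

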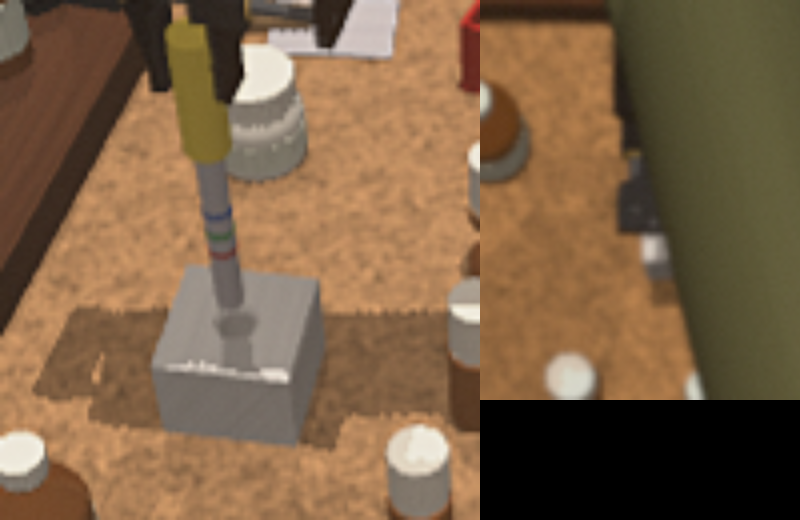

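Rod tip at crop (230,302) is just above the hole at (237,326), and the offset fits the original grip pose. I'll lower gently and watch the force.

>>> move_arm --steps '[[[0, 0, 0.0], 0], [[0, 0, 0.01], 0], [[0, 0, 0.016], 0], [[0, 0, 0.021], 0], [[0, 0, 0.025], 0], [[0, 0, 0.03], 0], [[0, 0, 0.03], 0]]'

```text
time_s: 14.88
tool_pos: [0.6798, 0.023, 0.1973]
tool_rot: [-180.0, 0.0, 90.0]
force: [-0.1, -0.5, -1.4]
grip_width: 0.0255
```

>>> move_arm --steps '[[[0, 0, 0.01], 0], [[0, 0, 0.02], 0], [[0, 0, 0.03], 0], [[0, 0, 0.034], 0], [[0, 0, 0.036], 0], [[0, 0, 0.036], 0], [[0, 0, 0.036], 0]]'

```text
time_s: 15.75
tool_pos: [0.6803, 0.0231, 0.1623]
tool_rot: [180.0, 0.0, 90.0]
force: [0.1, 0.9, -1.4]
grip_width: 0.0252
```

>>> move_arm --steps '[[[0, 0, 0], 0], [[0, 0, 0], 0], [[0, 0, 0], 0], [[0, 0, 0], 0], [[0, 0, 0], 0], [[0, 0, 0], 0], [[0, 0, -0.03], 0], [[0, 0, -0.07], 0], [[0, 0, -0.11], 0], [[0, 0, -0.14], 0], [[0, 0, -0.14], 0]]' --hand -1

```text
time_s: 17.12
tool_pos: [0.6813, 0.0236, 0.305]
tool_rot: [179.7, -0.0, 90.0]
force: [-0.0, 0.3, -0.1]
grip_width: 0.087
```

>>> move_arm --steps '[[[-0.006, -0.05, 0], 0], [[-0.012, -0.11, 0], 0], [[-0.018, -0.17, 0.02], 0], [[-0.026, -0.22, 0.05], 0], [[-0.026, -0.23, 0.06], 0], [[-0.026, -0.23, 0.06], 0], [[-0.026, -0.23, 0.06], 0]]' --hand -0.4

```text
time_s: 18.0
tool_pos: [0.4518, -0.0026, 0.2427]
tool_rot: [179.9, -0.0, 90.1]
force: [0.3, -0.5, 0.9]
grip_width: 0.0604
```

```bash
cat > w.py <<'E'
from h import *
import sys
def look(name,items,tol=.005):
    o=env.get_obs(); print(o['time_s'],o['tool_pos'].round(4),o['tool_rot'].round(2),o['force'].round(1),o['grip_width'])
    M=campose('wrist'); im,d=env.read_camera('wrist'); save(name,im); np.savez(name,im=im,d=d,M=M)
    v,u=np.mgrid[:400,:640]; P=world('wrist',np.c_[u.ravel(),v.ravel()],d.ravel(),M).reshape(400,640,3)
    for n,p,h,r in items:
        m=(np.hypot(P[...,0]-p[0],P[...,1]-p[1])<r)&(abs(P[...,2]-h)<tol)&(d>0)
        if m.sum()<5: print(n,'none');continue
        w=onplane('wrist',np.c_[u[m],v[m]],h,M)[:,:2].astype(np.float32)
        print(n,m.sum(),np.median(P[m],0).round(4),np.round(cv2.minEnclosingCircle(w*1000)[0],1))
    return im,d,M,P
E
python3 - <<'E'
from w import *
im,d,M,P=look('w3',[('bulge',(.45,-.003),.1,.03),('short',(.549,.108),.085,.03),('mid',(.54,.01),.1,.03),('long',(.444,-.117),.115,.03)])
m=(np.hypot(P[...,0]-.43,P[...,1]-.095)<.05)&(d>0)&(P[...,2]>.01)
for a,b in [(.01,.03),(.03,.05),(.05,.06),(.07,.08),(.08,.09),(.09,.1)]:
    k=m&(P[...,2]>a)&(P[...,2]<b); 
    if k.sum()>4: print(a,k.sum(),P[k].mean(0).round(4),P[k].min(0).round(3),P[k].max(0).round(3))
E
```

```text
18.0 [ 0.4518 -0.0026  0.2427] [ 1.7988e+02 -5.0000e-02  9.0050e+01] [ 0.3 -0.5  0.9] 0.06043054300748316
bulge 652 [ 0.4501 -0.0031  0.0997] [449.8  -3.2]
short 780 [0.5481 0.1072 0.0847] [547.9 107.1]
mid 645 [0.5393 0.0091 0.0998] [539.3   9. ]
long 514 [ 0.4445 -0.1174  0.1145] [ 444.6 -116.6]
0.01 17 [0.4388 0.0834 0.0214] [0.429 0.079 0.013] [0.447 0.092 0.029]
0.03 17 [0.4387 0.0839 0.0424] [0.424 0.08  0.031] [0.448 0.093 0.05 ]
0.05 52 [0.4382 0.0876 0.0579] [0.418 0.08  0.051] [0.448 0.109 0.06 ]
0.07 138 [0.4358 0.0924 0.075 ] [0.417 0.083 0.07 ] [0.444 0.112 0.08 ]
0.08 336 [0.4209 0.1048 0.0867] [0.404 0.086 0.08 ] [0.44  0.122 0.09 ]
0.09 590 [0.4233 0.1027 0.0941] [0.406 0.089 0.09 ] [0.436 0.122 0.1  ]
```

View pics/w3.png

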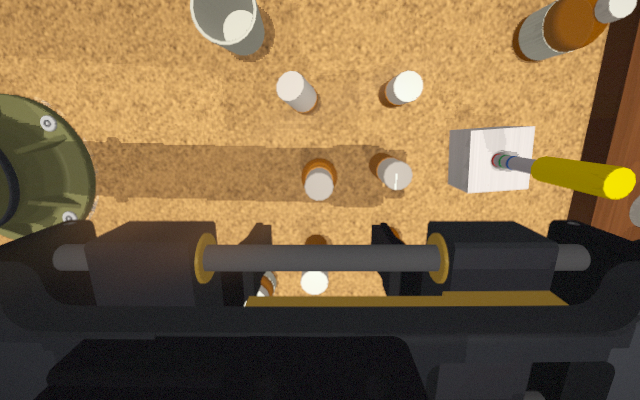

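Bulged canister's cap at (318,183) lies straight below the jaws, and the rod stands upright in its stand. Grasping.

>>> move_arm --steps '[[[0, 0, 0.05], 0], [[0, 0, 0.1], 0], [[0, 0, 0.14], 0], [[0, 0, 0.165], 0], [[0, 0, 0.173], 0], [[0, 0, 0.173], 0], [[0, 0, 0.173], 0]]'

```text
time_s: 18.92
tool_pos: [0.4515, -0.0029, 0.0701]
tool_rot: [179.9, 0.0, 90.0]
force: [-0.5, -0.1, -0.2]
grip_width: 0.0609
```

>>> move_arm --steps '[[[0, 0, 0], 0], [[0, 0, 0], 0], [[0, 0, 0], 0], [[0, 0, 0], 0], [[0, 0, 0], 0], [[0, 0, 0], 0], [[0, 0, -0.03], 0], [[0, 0, -0.08], 0], [[0, 0, -0.13], 0], [[0, 0, -0.15], 0], [[0, 0, -0.15], 0]]' --hand 1 --squeeze 25

```text
time_s: 20.3
tool_pos: [0.451, -0.003, 0.2198]
tool_rot: [179.8, 0.0, 90.0]
force: [-0.4, -0.3, -2.2]
grip_width: 0.0331
```

```bash
python3 - <<'E'
from h import *
z=np.load('w3.npz'); d,M=z['d'],z['M']; v,u=np.mgrid[:400,:640]; P=world('wrist',np.c_[u.ravel(),v.ravel()],d.ravel(),M)
q=P[(np.hypot(P[:,0]-.422,P[:,1]-.1035)<.03)&(P[:,2]>.075)&(d.ravel()>0)]
best=0; rng=np.random.default_rng(0)
for _ in range(500):
    a=q[rng.choice(len(q),3,0)]; n=np.cross(a[1]-a[0],a[2]-a[0]); n/=np.linalg.norm(n)+1e-9; n*=np.sign(n[2])
    if n[2]<.8: continue
    i=abs((q-a[0])@n)<.0015
    if i.sum()>best: best=i.sum(); I=i
c=q[I].mean(0); n=np.linalg.svd(q[I]-c)[2][2]; n*=np.sign(n[2]); l=n[:2]/np.hypot(*n[:2])
print(best,len(q),'n',n,'tilt',np.degrees(np.arccos(n[2])),'dir',np.degrees(np.arctan2(n[1],n[0])),'topc',c,'capmid',c-.02*n,'axis',c[:2]-.0155*l)
def binfit():
    im,d=env.read_camera('top'); M=campose('top'); hsv=cv2.cvtColor(im,cv2.COLOR_RGB2HSV)
    P=world('top',np.c_[u.ravel(),v.ravel()],d.ravel(),M).reshape(400,640,3)
    m=(hsv[...,0]<8)|(hsv[...,0]>172); m&=(hsv[...,1]>180)&(abs(P[...,2]-.06)<.01)&(P[...,1]<-.15)
    w=onplane('top',np.c_[u[m],v[m]],.06,M)[:,:2].astype(np.float32); print('bin',cv2.minAreaRect(w*1000))
binfit()
E
sed -n 1p h.py >/dev/null; cat >> h.py <<'E'
def binfit():
    v,u=np.mgrid[:400,:640]
    im,d=env.read_camera('top'); M=campose('top'); hsv=cv2.cvtColor(im,cv2.COLOR_RGB2HSV)
    P=world('top',np.c_[u.ravel(),v.ravel()],d.ravel(),M).reshape(400,640,3)
    m=(hsv[...,0]<8)|(hsv[...,0]>172); m&=(hsv[...,1]>180)&(abs(P[...,2]-.06)<.01)&(P[...,1]<-.15)
    w=onplane('top',np.c_[u[m],v[m]],.06,M)[:,:2].astype(np.float32); print('bin',cv2.minAreaRect(w*1000))
E
```

```text
648 996 n [-0.33675683  0.24371721  0.90950358] tilt 24.563160610169003 dir 144.1060383667533 topc [0.41901022 0.10619888 0.09257692] capmid [0.42574536 0.10132453 0.07438685] axis [0.43156683 0.09711143]
bin ((504.3300476074219, -319.94049072265625), (161.5327911376953, 201.6479034423828), 77.75859069824219)
```

>>> move_arm --steps '[[[-0.04, 0, 0], 0], [[-0.09, -0.001, 0], 0], [[-0.14, -0.002, 0], 0], [[-0.19, -0.003, 0], 0], [[-0.24, -0.004, 0], 0], [[-0.29, -0.005, 0], 0], [[-0.325, -0.006, 0], 0], [[-0.34, -0.006, 0.01], 0], [[-0.34, -0.006, 0.03], 0], [[-0.34, -0.006, 0.07], 0], [[-0.34, -0.006, 0.11], 0], [[-0.34, -0.006, 0.135], 0], [[-0.34, -0.006, 0.142], 0], [[-0.34, -0.006, 0.142], 0], [[-0.34, -0.006, 0.142], 0]]'

```text
time_s: 22.22
tool_pos: [0.4448, -0.3428, 0.0775]
tool_rot: [179.9, 0.0, 90.0]
force: [0.8, 0.9, -2.1]
grip_width: 0.0333
```

>>> move_arm --steps '[[[0, 0, 0], 0], [[0, 0, 0], 0], [[0, 0, 0], 0], [[0, 0, 0], 0], [[0, 0, 0], 0], [[0, 0, -0.04], 0], [[0, 0, -0.08], 0], [[0, 0, -0.12], 0], [[0, 0, -0.13], 0], [[0, 0, -0.13], 0]]' --hand -0.4

```text
time_s: 23.48
tool_pos: [0.4442, -0.3431, 0.2069]
tool_rot: [180.0, 0.0, 90.0]
force: [-0.3, 0.3, -1.1]
grip_width: 0.0609
```

>>> move_arm --steps '[[[0.05, 0.025, 0], 0], [[0.1, 0.05, 0], 0], [[0.15, 0.075, 0], 0], [[0.2, 0.095, 0], 0], [[0.238, 0.1115, 0], 0], [[0.238, 0.1115, 0.02], 0], [[0.238, 0.1115, 0.06], 0], [[0.238, 0.1115, 0.1], 0], [[0.238, 0.1115, 0.13], 0], [[0.238, 0.1115, 0.138], 0], [[0.238, 0.1115, 0.138], 0], [[0.238, 0.1115, 0.138], 0]]'

```text
time_s: 24.98
tool_pos: [0.5565, -0.1051, 0.07]
tool_rot: [179.9, 0.0, 90.0]
force: [-0.4, 0.2, 0.4]
grip_width: 0.0609
```

>>> move_arm --steps '[[[0, 0, 0], 0], [[0, 0, 0], 0], [[0, 0, 0], 0], [[0, 0, 0], 0], [[0, 0, 0], 0], [[0, 0, 0], 0], [[0, 0, -0.03], 0], [[0, 0, -0.08], 0], [[0, 0, -0.13], 0], [[0, 0, -0.13], 0]]' --hand 1

```text
time_s: 26.22
tool_pos: [0.5582, -0.1051, 0.2031]
tool_rot: [179.6, 0.1, 90.0]
force: [-0.6, -0.2, -1.6]
grip_width: 0.0334
```

```bash
python3 - <<'E'
from h import *
binfit()
E
```

```text
bin ((502.9502258300781, -330.4632568359375), (140.35772705078125, 199.4573516845703), 77.89424896240234)
```

>>> move_arm --steps '[[[-0.04, 0, 0], 0], [[-0.09, -0.001, 0], 0], [[-0.14, -0.002, 0], 0], [[-0.19, -0.003, 0], 0], [[-0.24, -0.004, 0], 0], [[-0.261, -0.004, 0], 0], [[-0.261, -0.004, 0.01], 0], [[-0.261, -0.004, 0.05], 0], [[-0.261, -0.004, 0.09], 0], [[-0.261, -0.004, 0.115], 0], [[-0.261, -0.004, 0.122], 0], [[-0.261, -0.004, 0.122], 0], [[-0.261, -0.004, 0.122], 0]]'

```text
time_s: 27.9
tool_pos: [0.5527, -0.3657, 0.0781]
tool_rot: [179.9, 0.1, 90.0]
force: [-0.2, 0.4, -1.4]
grip_width: 0.0331
```

>>> move_arm --steps '[[[0, 0, 0], 0], [[0, 0, 0], 0], [[0, 0, 0], 0], [[0, 0, 0], 0], [[0, 0, 0], 0], [[0, 0, -0.04], 0], [[0, 0, -0.08], 0], [[0, 0, -0.13], 0], [[0, 0, -0.15], 0], [[0, 0, -0.15], 0]]' --hand -0.4

```text
time_s: 29.15
tool_pos: [0.5523, -0.3663, 0.2282]
tool_rot: [179.9, 0.1, 90.0]
force: [-0.8, -1.3, -0.5]
grip_width: 0.061
```

>>> move_arm --steps '[[[0.05, -0.013, 0], -0.05], [[0.1, -0.027, 0], -0.2], [[0.16, -0.043, 0], -0.35], [[0.22, -0.059, 0], -0.5], [[0.28, -0.075, 0], -0.65], [[0.34, -0.091, 0], -0.8], [[0.4, -0.107, 0], -0.942], [[0.45, -0.121, 0], -0.942], [[0.467, -0.1255, 0], -0.942], [[0.467, -0.1255, 0], -0.942], [[0.467, -0.1255, 0], -0.942]]'

```text
time_s: 30.52
tool_pos: [0.4262, 0.0989, 0.2261]
tool_rot: [-179.9, -0.1, 143.8]
force: [-0.3, -1.1, -0.1]
grip_width: 0.0607
```

>>> move_arm --steps '[[[0, 0, 0.05], 0], [[0, 0, 0.1], 0], [[0, 0, 0.14], 0], [[0, 0, 0.158], 0], [[0, 0, 0.163], 0], [[0, 0, 0.163], 0], [[0, 0, 0.163], 0]]'

```text
time_s: 31.4
tool_pos: [0.4271, 0.1007, 0.0647]
tool_rot: [179.9, 0.1, 143.9]
force: [0.1, 0.8, 0.5]
grip_width: 0.0608
```

>>> move_arm --steps '[[[0, 0, 0], 0], [[0, 0, 0], 0], [[0, 0, 0], 0], [[0, 0, 0], 0], [[0, 0, 0], 0], [[0, 0, 0], 0], [[0, 0, -0.03], 0], [[0, 0, -0.08], 0], [[0, 0, -0.13], 0], [[0, 0, -0.16], 0], [[0, 0, -0.16], 0]]' --hand 1

```text
time_s: 32.78
tool_pos: [0.4274, 0.1012, 0.2256]
tool_rot: [179.9, 0.2, 144.0]
force: [0.0, 0.3, -2.1]
grip_width: 0.0337
```

```bash
python3 - <<'E'
from h import *
binfit()
im,d=env.read_camera('side'); save('s4',im)
E
```

```text
bin ((503.0081787109375, -336.62701416015625), (162.09523010253906, 201.67022705078125), 77.22538757324219)
```

View pics/s4.png

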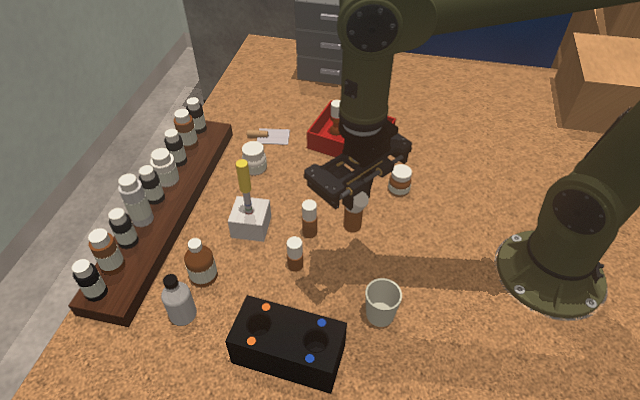

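The arm holds the crooked can, the rest stands, and the bin has been knocked about 17 mm to −y. Slot adjusted.

>>> move_arm --steps '[[[-0.03, -0.027, 0], 0.1], [[-0.065, -0.058, 0], 0.25], [[-0.1, -0.089, 0], 0.4], [[-0.14, -0.125, 0], 0.55], [[-0.18, -0.16, 0], 0.7], [[-0.22, -0.196, 0], 0.85], [[-0.26, -0.231, 0], 0.942], [[-0.29, -0.258, 0], 0.942], [[-0.304, -0.271, 0], 0.942], [[-0.304, -0.271, 0], 0.942], [[-0.304, -0.271, 0.04], 0.942], [[-0.304, -0.271, 0.08], 0.942], [[-0.304, -0.271, 0.12], 0.942], [[-0.304, -0.271, 0.145], 0.942], [[-0.304, -0.271, 0.152], 0.942], [[-0.304, -0.271, 0.152], 0.942], [[-0.304, -0.271, 0.152], 0.942]]'

```text
time_s: 35.0
tool_pos: [0.5136, -0.2969, 0.0735]
tool_rot: [179.9, 0.1, 90.0]
force: [0.7, 0.2, -1.1]
grip_width: 0.0332
```

>>> move_arm --steps '[[[0, 0, 0], 0], [[0, 0, 0], 0], [[0, 0, 0], 0], [[0, 0, 0], 0], [[0, 0, 0], 0], [[0, 0, -0.04], 0], [[0, 0, -0.08], 0], [[0, 0, -0.12], 0], [[0, 0, -0.15], 0], [[0, 0, -0.15], 0]]' --hand -0.4

```text
time_s: 36.25
tool_pos: [0.5141, -0.2976, 0.2247]
tool_rot: [179.7, 0.2, 90.0]
force: [-0.1, 0.1, 0.4]
grip_width: 0.0609
```

>>> move_arm --steps '[[[0.05, 0.004, 0], 0], [[0.1, 0.008, 0], 0], [[0.16, 0.014, 0], 0], [[0.22, 0.019, 0], 0], [[0.28, 0.024, 0], 0], [[0.34, 0.029, 0], 0], [[0.385, 0.033, 0], 0], [[0.405, 0.035, 0.01], 0], [[0.405, 0.035, 0.02], 0], [[0.405, 0.035, 0.02], 0], [[0.405, 0.035, 0.02], 0], [[0.405, 0.035, 0.02], 0]]'

```text
time_s: 37.75
tool_pos: [0.5479, 0.1069, 0.2022]
tool_rot: [180.0, 0.0, 89.9]
force: [0.2, 0.5, 0.3]
grip_width: 0.0609
```

```bash
python3 - <<'E'
from w import *
im,d,M,P=look('w5',[('short',(.548,.107),.085,.03),('mid',(.5395,.009),.1,.03)])
hsv=cv2.cvtColor(im,cv2.COLOR_RGB2HSV)
for name,lo,hi in [('blue',105,130),('orange',8,20)]:
    m=((hsv[...,0]>=lo)&(hsv[...,0]<=hi)&(hsv[...,1]>140)&(hsv[...,2]>60)&(abs(P[...,2]-.09)<.02)).astype(np.uint8)
    k,l,s,c=cv2.connectedComponentsWithStats(m)
    for i in range(1,k):
        if s[i,4]>10: print(name,s[i,4],c[i].round(),onplane('wrist',c[i],.09,M)[0].round(4))
im,d=env.read_camera('top'); save('t5',im)
E
```

```text
37.75 [0.5479 0.1069 0.2022] [1.7997e+02 2.0000e-02 8.9890e+01] [0.2 0.5 0.3] 0.060923463661777165
short 759 [0.5493 0.1075 0.0847] [549.3 107.7]
mid 534 [0.5403 0.0087 0.0996] [540.5  10.8]
blue 249 [213.   6.] [0.4513 0.2784 0.09  ]
orange 96 [334.  13.] [0.5604 0.2724 0.09  ]
orange 2100 [497. 119.] [0.7224 0.1801 0.09  ]
```

View pics/t5.png

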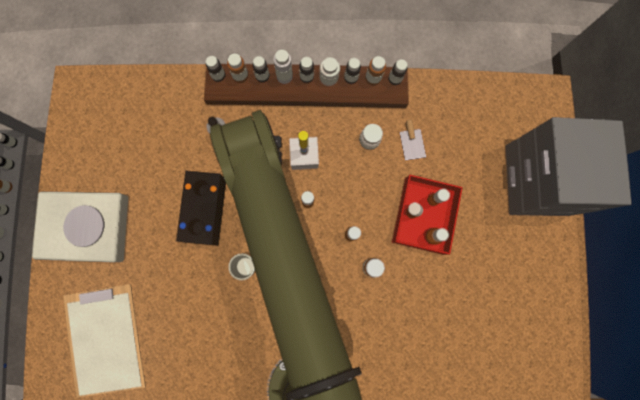

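All three damaged cans stand in the bin at (441,196), (414,210) and (437,236). Now the short one.

>>> move_arm --steps '[[[0.0005, 0.0005, 0.05], 0], [[0.0005, 0.0005, 0.1], 0], [[0.0005, 0.0005, 0.135], 0], [[0.0005, 0.0005, 0.144], 0], [[0.0005, 0.0005, 0.144], 0], [[0.0005, 0.0005, 0.144], 0]]'

```text
time_s: 38.6
tool_pos: [0.5495, 0.1088, 0.0597]
tool_rot: [179.8, -0.0, 90.0]
force: [-0.4, 0.1, -0.8]
grip_width: 0.061
```

>>> move_arm --steps '[[[0, 0, 0], 0], [[0, 0, 0], 0], [[0, 0, 0], 0], [[0, 0, 0], 0], [[0, 0, 0], 0], [[0, 0, 0], 0], [[0, 0, -0.03], 0], [[0, 0, -0.07], 0], [[0, 0, -0.11], 0], [[0, 0, -0.13], 0], [[0, 0, -0.13], 0]]' --hand 1

```text
time_s: 39.98
tool_pos: [0.5485, 0.1086, 0.1884]
tool_rot: [179.9, 0.0, 90.0]
force: [0.0, -0.5, -1.9]
grip_width: 0.0333
```

>>> move_arm --steps '[[[0.03, -0.014, 0], 0], [[0.07, -0.032, 0], 0], [[0.11, -0.05, 0], 0], [[0.15, -0.068, 0], 0], [[0.185, -0.084, 0], 0], [[0.203, -0.092, 0], 0], [[0.2085, -0.0945, 0.005], 0], [[0.2085, -0.0945, 0.015], 0], [[0.2085, -0.0945, 0.025], 0], [[0.2085, -0.0945, 0.025], 0], [[0.2085, -0.0945, 0.025], 0], [[0.2085, -0.0945, 0.025], 0]]'

```text
time_s: 41.48
tool_pos: [0.4539, 0.317, 0.1632]
tool_rot: [180.0, -0.0, 90.0]
force: [-0.2, 0.2, -0.5]
grip_width: 0.0331
```

```bash
python3 - <<'E'
from h import *
o=env.get_obs(); print(o['tool_pos'],o['force'])
im,d=env.read_camera('side'); cv2.imwrite('pics/s6.png',cv2.resize(im[230:400,200:380],None,fx=3.3,fy=3.3)[...,::-1])
M=campose('side')
for z in (.09,.105): print(z,proj('side',[*o['tool_pos'][:2],z],M), proj('side',[.454,.316,z],M))
E
```

```text
[0.45391487 0.31702315 0.16321938] [-0.17242967  0.19489125 -0.53860399]
0.09 [[315.08513836 339.78335231]] [[315.16876057 339.25366054]]
0.105 [[315.04505973 335.79318048]] [[315.1297455 335.2602803]]
```

View pics/s6.png

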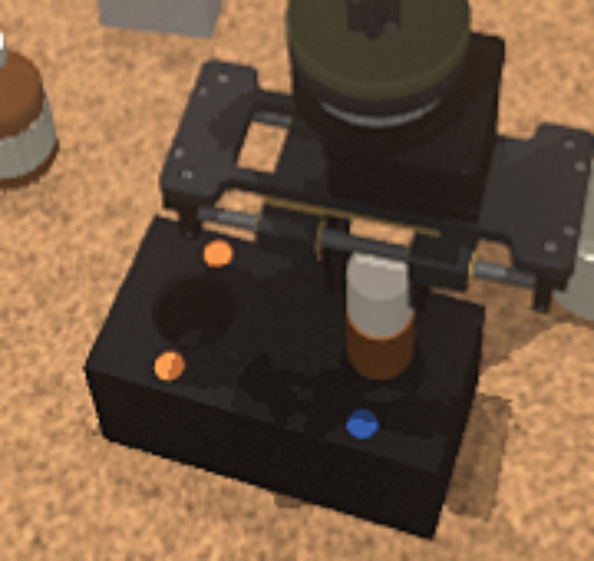

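The can hangs upright above the blue well at crop (380,360). Descending.

>>> move_arm --steps '[[[0, -0.0, 0.008], 0], [[0, 0, 0.014], 0], [[0, 0, 0.019], 0], [[0, 0, 0.024], 0], [[0, 0, 0.029], 0], [[0, 0, 0.029], 0]]'

```text
time_s: 42.28
tool_pos: [0.4532, 0.3169, 0.1333]
tool_rot: [-180.0, 0.0, 90.0]
force: [-0.2, -0.1, -0.7]
grip_width: 0.0331
```

>>> move_arm --steps '[[[0, 0, 0.01], 0], [[0, 0, 0.02], 0], [[0, 0, 0.026], 0], [[0, 0, 0.03], 0], [[0, 0, 0.031], 0], [[0, 0, 0.031], 0]]'

```text
time_s: 43.02
tool_pos: [0.4535, 0.3172, 0.103]
tool_rot: [180.0, -0.0, 90.0]
force: [-0.1, -0.3, -0.3]
grip_width: 0.033
```

>>> move_arm --steps '[[[0, 0, 0], 0], [[0, 0, 0], 0], [[0, 0, 0], 0], [[0, 0, 0], 0], [[0, 0, 0], 0], [[0, 0, -0.02], 0], [[0, 0, -0.06], 0], [[0, 0, -0.1], 0], [[0, 0, -0.11], 0], [[0, 0, -0.11], 0]]' --hand -0.5

```text
time_s: 44.28
tool_pos: [0.4539, 0.3173, 0.2139]
tool_rot: [179.9, -0.0, 90.0]
force: [0.2, 0.3, -0.8]
grip_width: 0.0652
```

>>> move_arm --steps '[[[-0.04, 0.011, 0], 0], [[-0.09, 0.025, 0], 0], [[-0.14, 0.039, 0], 0], [[-0.19, 0.053, 0], 0], [[-0.24, 0.067, 0], 0], [[-0.285, 0.08, 0], 0], [[-0.3065, 0.086, 0], 0], [[-0.3065, 0.086, 0.03], 0], [[-0.3065, 0.086, 0.08], 0], [[-0.3065, 0.086, 0.12], 0], [[-0.3065, 0.086, 0.138], 0], [[-0.3065, 0.086, 0.14], 0], [[-0.3065, 0.086, 0.14], 0]]'

```text
time_s: 45.9
tool_pos: [0.5406, 0.011, 0.0742]
tool_rot: [179.9, -0.0, 90.0]
force: [-0.5, 0.9, 0.8]
grip_width: 0.0653
```

>>> move_arm --steps '[[[0, 0, 0], 0], [[0, 0, 0], 0], [[0, 0, 0], 0], [[0, 0, 0], 0], [[0, 0, 0], 0], [[0, 0, 0], 0], [[0, 0, -0.03], 0], [[0, 0, -0.08], 0], [[0, 0, -0.13], 0], [[0, 0, -0.15], 0], [[0, 0, -0.15], 0]]' --hand 1

```text
time_s: 47.28
tool_pos: [0.5403, 0.0107, 0.2239]
tool_rot: [179.9, 0.0, 90.0]
force: [0.2, 0.7, -1.8]
grip_width: 0.033
```

>>> move_arm --steps '[[[0.04, 0.003, 0], 0], [[0.09, 0.007, 0], 0], [[0.14, 0.011, 0], 0], [[0.19, 0.015, 0], 0], [[0.24, 0.019, 0], 0], [[0.28, 0.022, 0], 0], [[0.2985, 0.0235, 0], 0], [[0.2985, 0.0235, 0.02], 0], [[0.2985, 0.0235, 0.04], 0], [[0.2985, 0.0235, 0.045], 0], [[0.2985, 0.0235, 0.045], 0], [[0.2985, 0.0235, 0.045], 0]]'

```text
time_s: 48.78
tool_pos: [0.5636, 0.3088, 0.1786]
tool_rot: [179.9, -0.0, 90.0]
force: [0.3, 0.1, -2.0]
grip_width: 0.0333
```

```bash
python3 - <<'E'
from h import *
o=env.get_obs(); print(o['tool_pos'],o['force'])
im,d=env.read_camera('side'); cv2.imwrite('pics/s7.png',cv2.resize(im[230:400,200:380],None,fx=3.3,fy=3.3)[...,::-1])
M=campose('side'); v,u=np.mgrid[:400,:640]
P=world('side',np.c_[u.ravel(),v.ravel()],d.ravel(),M).reshape(400,640,3)
m=(np.hypot(P[...,0]-.454,P[...,1]-.316)<.03)&(P[...,2]>.1); print('short top z',np.percentile(P[m][:,2],[50,90,97]),m.sum())
m=(np.hypot(P[...,0]-.506,P[...,1]-.30)<.03)&(P[...,2]>.06); print('block z',np.median(P[m][:,2]))
E
```

```text
[0.56357152 0.3087626  0.17857317] [ 0.32974791  0.07425769 -2.00081377]
short top z [0.13010966 0.30545201 0.30631052] 646
block z 0.5525733558426693
```

View pics/s7.png

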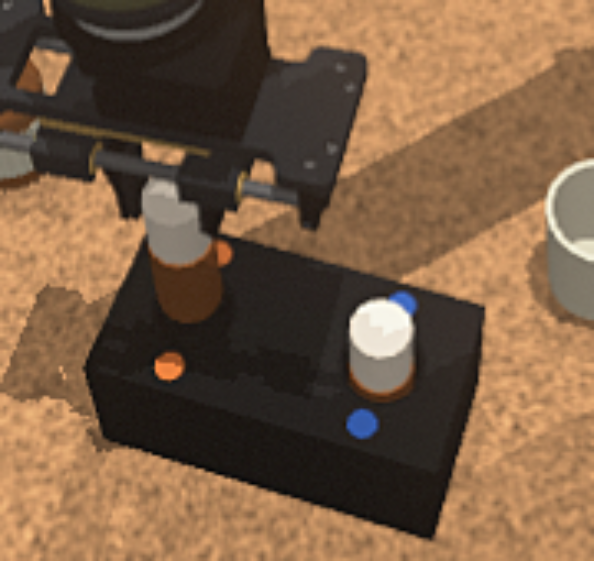

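The short can sits in the blue well with its top at z ≈ 0.130, and the mid can hangs over the orange one at crop (187,300).

>>> move_arm --steps '[[[0, 0, 0.01], 0], [[0, 0, 0.018], 0], [[0, 0, 0.023], 0], [[0, 0, 0.028], 0], [[0, 0, 0.033], 0], [[0, 0, 0.033], 0]]'

```text
time_s: 49.58
tool_pos: [0.5628, 0.3089, 0.1443]
tool_rot: [-180.0, 0.0, 90.0]
force: [-0.3, -0.1, -1.2]
grip_width: 0.0332
```

>>> move_arm --steps '[[[0, 0, 0.012], 0], [[0, 0, 0.024], 0], [[0, 0, 0.034], 0], [[0, 0, 0.039], 0], [[0, 0, 0.042], 0], [[0, 0, 0.042], 0]]'

```text
time_s: 50.32
tool_pos: [0.5632, 0.3094, 0.1032]
tool_rot: [180.0, -0.0, 90.0]
force: [0.6, -0.1, -1.6]
grip_width: 0.0332
```

>>> move_arm --steps '[[[0, 0, 0], 0], [[0, 0, 0], 0], [[0, 0, 0], 0], [[0, 0, 0], 0], [[0, 0, 0], 0], [[0, 0, -0.02], 0], [[0, 0, -0.06], 0], [[0, 0, -0.11], 0], [[0, 0, -0.16], 0], [[-0.06, -0.03, -0.2], 0], [[-0.12, -0.05, -0.2], 0], [[-0.18, -0.05, -0.2], 0], [[-0.24, -0.05, -0.2], 0], [[-0.3, -0.05, -0.2], 0], [[-0.3, -0.05, -0.2], 0]]' --hand -0.5

```text
time_s: 52.2
tool_pos: [0.513, 0.0031, 0.304]
tool_rot: [179.9, 0.2, 89.5]
force: [1.3, 0.5, 0.5]
grip_width: 0.0652
```

```bash
python3 - <<'E'
from h import *
o=env.get_obs(); print(o['time_s'],o['tool_pos'],o['force'])
im,d=env.read_camera('side'); save('s8',im)
M=campose('side'); v,u=np.mgrid[:400,:640]
P=world('side',np.c_[u.ravel(),v.ravel()],d.ravel(),M).reshape(400,640,3)
for n,x,y in [('blue',.454,.316),('orange',.5635,.308)]:
    m=(np.hypot(P[...,0]-x,P[...,1]-y)<.025)&(P[...,2]>.1); print(n,'top z',np.percentile(P[m][:,2],[50,90,97]),m.sum())
m=(np.hypot(P[...,0]-.508,P[...,1]-.312)<.01)&(P[...,2]>.06)&(P[...,2]<.12); print('block z',np.median(P[m][:,2]))
binfit()
E
```

```text
52.2 [0.51304116 0.00305633 0.30403394] [1.32224581 0.53817389 0.5293512 ]
blue top z [0.12837863 0.13078438 0.13163247] 403
orange top z [0.12794303 0.13074573 0.13181063] 386
block z 0.08945990696706857
bin ((503.11029052734375, -337.10552978515625), (162.15225219726562, 201.419189453125), 77.5706558227539)
```

View pics/s8.png

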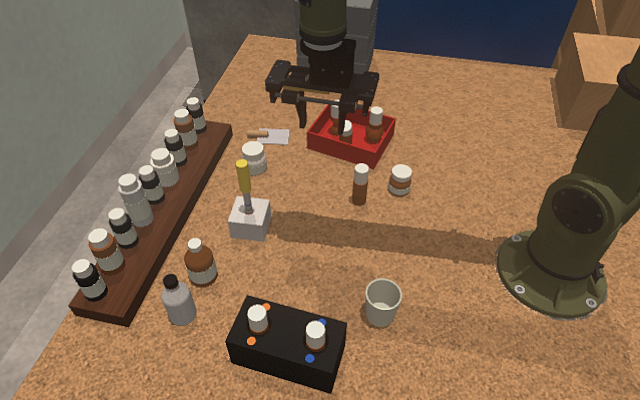

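Everything is in place: caps in the wells at (257,318) and (316,333), the spare at (361,185), the rod upright at (243,190), and three cans in the bin.

```bash
python3 -c "
from cell import env
print(env.sign_off())"
```

```text
the job is handed in; nothing more can be done
None
```

The job is handed in at about 52 s of robot time; sign-off reports no verdict.

- **Gauging:** I touched the bottom of the blue well first, with contact at tip z ≈ 0.045 m, so it is 45 mm deep. The orange well came next, with contact at ≈ 0.030 m, so it is 60 mm deep. The rod then went back upright in its stand.
- **Discards:** All three damaged canisters (bulged, pinched, crooked) were present and now stand in the red bin. The bin was knocked about 17 mm aside during the run, so I measured it again and corrected the last drop.
- **Packing:** The short canister is in the blue well and the middle one in the orange well.
- **Spare:** The long canister was left untouched on the bench.

**Last checks:** Both cap tops read about 0.130 m, with the block's top at 0.09 m, which is level as asked. The last picture shows the spare and the rod upright and no other item visibly moved. Force readings taken at the end of each move never exceeded about 10 N. No check failed. The side camera read some positions 2–3 mm off the top camera, within what the fits allowed.

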